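# Release the jar from its bolted cradle and stand it on the coaster

### The arm

A 6-joint arm with a two-finger parallel gripper is mounted at the origin on a cart in front of the work surface, level with it; the furniture and walls round the work are solid. World frame = base frame: x ahead of the robot, y to its left, z up, the work surface at z = 0. Lengths are in m, angles in degrees, forces in N, time in s.
With the tool pointing down it reaches from about 0.3 to 0.85 m from the base axis. Payload 4.2 kg.
Tool frame: the origin (TCP) lies between the finger pads; the fingertips stand 8 mm ahead of it and the grasp point (between the pads) lies 11 mm behind it; z points along the fingers, y is the line along which they close (so a half turn about z gives the same grasp; the last joint's range is limited). The gripper opens to 91 mm and grips with 3 to 60 N. Pads are 32 mm wide; open, the fingers measure 118 mm over their backs; the gripper's body (76 mm by 178 mm) begins 60 mm behind the grasp point.
Start: joints at [-77.235, 18.312, 89.639, -0, 72.044, -1.146], TCP at [0.138, -0.558, 0.222] pointing down, gripper open.
Joint ranges: [-177.97, 177.97], [-48.28, 115.42], [12.27, 149.76], [-77.06, 257.06], [2.81, 150.46], [-146.56, 146.56]. Speed limits (degrees/s): [147.25, 147.25, 180, 180, 180, 180].

### API

Orientations are given as [roll, pitch, yaw] about the fixed x, y, z axes, in that order (R = Rz(yaw) Ry(pitch) Rx(roll)).
In Python, from cell import arm, optics gives the robot as it stands.
- The arm moves only by the tool arm_command, never from a script. Its argument "series" is text: rows parted by semicolons, each of 4 numbers parted by spaces: the shift along the tool's x, y, z in cm, then the turn about the tool's z in rad. A call has 1 to 8 rows; each row is the pose to reach, as a shift and turn from the pose commanded when the call began, along the tool's axes at that moment; what a row does not reach only later rows make up. A row lasts 1/12 s, in which the tool goes at most 41.7 mm and 7.16 degrees, less where a joint would pass 70% of its speed; a pose out of reach is approached as far as the arm can. A call with a gripper value outside its range is refused whole. "gripper" is the finger opening in cm, from 0 to 9.12, set as the call begins (left out, the last holds). The fingers move at their own pace and stop on an object; "grip_force" is the grip in N (left out, the last holds). Time passes only in rows, so rows that repeat a pose let the fingers close. It gives the time, the measured TCP pose, the force, the opening and the grip force at its end, in the units of the state.
- arm.read_state(): the state, without advancing time (a new reading comes with each control period).
- optics.camera(name): name is "side" or "top"; returns a dict with "pixels" (420x560x3 uint8, red, green, blue), "fx", "fy", "cx", "cy" (pixels), "eye" and "orientation" of the camera in the world. Camera axes: x right, y down, z forward; pixel columns grow to the right and rows downward; lengths in m; the calibration is good to about 2 mm. A picture is of the moment at which its call begins. There is no depth.
- arm.finish_job(): hands the job in; it is judged then, once.
Trained networks look in the newest picture that a camera, given by its name, has taken for a name from the list of things; names that differ only in an ending like _2 or _b are one class to them, and where a whole thing is asked for, a point or a joint stands for the part that bears it (a point fixed in the world has none). Each returns a list of dicts, best first, with "confidence" (0 to 1); they miss things now and then, are a little off and sometimes report something else, mostly with a low value. They report only what shows in the picture. A call takes as long as a camera call. They do not tell look-alikes from the thing itself.
- optics.outline_of(query, camera): "mask" (420x560 bool, what is visible of it) and "pixel" ([column, row] in pixels, amid what is visible of it).
- optics.pinpoint(query, camera): "pixel" ([column, row] in pixels: a listed point, or the origin of a listed thing).
The state is a dict: "time": time; "q": joint angles; "joint_vel": joint speeds; "tau": joint torques, N m; "tool_pos": TCP position; "tool_rot": TCP orientation; "ft_force": force on the tool from outside, world axes, zero at the start; "moment": the same for the moment, N m; "grip_width": finger opening in m; "grasp_force": force on a finger pad.
Only numpy, scipy, OpenCV 4.12 (cv2) and the standard library are available. Lean on these libraries where they do the work, as an engineer would, in place of code of your own. Each camera call takes 0.05 s, during which the arm holds its last target. There are 200 camera calls.

### The job

Take the preserve jar out of the leaning cradle: lift the cradle's bolt over its bump and slide it fully open, then stand the jar upright in the middle of the cork coaster on the board. When the jar is standing there by itself, slide the bolt back over the bump and leave it fully home and down, as you found it. Do not tip the jar over or disturb the other things.

Things in the scene. Friction and masses are not known exactly. Their poses are not given: they have to be found in the camera images.
- cradle: Fixed pale wooden cradle, base 150 x 320 x 14 mm, left or right of the middle. Origin on the table under the base, 10 mm from its centre towards -y; x away from the robot at yaw 0, z up. One jar leans in it at 35 deg, top towards -x, on a 30 mm wide bed that reaches 62 mm along the jar. Low cheeks hold its lowest 30 mm; above them its +y and -y sides are free. It comes out along its own axis.
- jar_seat (a point): Centre of the jar's underside when it leans in the cradle, fixed at (35, -115, 45) mm in the cradle frame; axes as the cradle's. The jar's axis there points along (-0.574, 0, 0.819).
- tab (a point): Grip point on the bolt's upright steel tab, 14 mm below its top; moves with the bolt, axes as the cradle's. The tab is 12 mm (x) by 24 mm (y) and stands 38 mm clear above the bolt's rod, a 12 mm steel bar along y. Pinch it from above across x. Bolted and down it is at (-19, 50, 153) mm in the cradle frame. The rod reaches from the tab 161 mm towards -y, over the jar's lid.
- keeper (a point): Top centre of the fixed steel keeper housing (25 x 29 mm, top 149 mm above the table) through which the rod slides; its face is 29 mm from the tab's side when bolted. It and the rail under the rod (16 mm wide, top 103 mm high) are fixed to the cradle.
- bump (a point): Top centre of the steel bump on the rail, 10 mm high and 13 mm long (along y), 18 mm in +y from the tab's centre when bolted.
- bolt_travel (a joint): How far the bolt has slid along the cradle's +y, m: 0 home over the jar, 0.100 fully open at its stop (rod tip then 73 mm past the jar's side). About 1 N of friction. Unless it is lifted, a lug under the tab stops against the bump, at about 0.005 coming from home and 0.031 coming back.
- bolt_lift (a joint): How far the bolt is lifted straight up, m: 0 down, 0.016 at its stop. More than 0.010 clears the bump. It falls back by its own weight (about 2 N).
- jar: The preserve jar to move: glass with a flat screw lid, 62 mm across, 85 mm high, 0.29 kg or somewhat more or less. Origin at the centre of its underside, z along its axis to the lid. Starts leaning in the cradle; another jar (honey_jar) stands on the board.
- coaster: Round flat cork coaster, 90 mm across, 6 mm thick, fixed on the board (its top is 22 mm above the table). Origin at the centre of its underside.
- board: Fixed walnut board, 200 x 360 x 16 mm, origin at the centre of its underside, on the table, y along its length. It carries the coaster, the bun and the honey jar in a row along y, about 120 mm from centre to centre, in any order.
- bun: Cinnamon bun, 76 mm across, 46 mm high, stands on the board. Origin at its underside. Leave alone.
- honey_jar: Ribbed glass jar, 62 mm across, 85 mm high, stands on the board. Origin at its underside. Leave alone.
- shaker: Steel shaker, 67 mm across, 120 mm high, stands behind the cradle. Origin at its underside. Leave alone.
- mug: White mug, 88 mm across, 127 mm with its handle, 95 mm high, stands behind the cradle. Origin at its underside. Leave alone.
- timer: Wind-up timer, 69 mm across, 48 mm high, on the table in the middle, nearest the robot. Origin at its underside. Leave alone.
Mind the look-alikes: they are no part of the job. Leave any purple, turquoise or yellow look-alike of the jar alone.

How it is judged (in metres and radians):
On the way, in this order (a step that is already met when the one before it is completed fails the run):
1. the bolt is fully open (slid at least 88 mm) with the jar still in the cradle (value of joint bolt_travel above 0.088 m and distance between jar and jar_seat below 0.03 m), for 0.2 s.
2. the jar stands released and upright on the coaster, the bolt still open (horizontal distance between jar and coaster below 0.02 m and z of jar in the frame of coaster between 0.003 and 0.01 m and angle between jar's own z axis and vertical below 0.08 rad and linear speed of jar below 0.02 m/s and contact force between the fingers and jar below 0.1 N and value of joint bolt_travel above 0.06 m), for 0.2 s.
At the end, for the whole second after the job is handed in: The jar stands upright (within 0.08 rad) on the coaster, its centre within 20 mm of the coaster's, released and at rest, and the bolt is back home (within 10 mm of its start, lift under 4 mm) (horizontal distance between jar and coaster below 0.02 m and z of jar in the frame of coaster between 0.003 and 0.01 m and angle between jar's own z axis and vertical below 0.08 rad and linear speed of jar below 0.02 m/s and contact force between the fingers and jar below 0.1 N and value of joint bolt_travel below 0.01 m and value of joint bolt_lift below 0.004 m); the robot touches nothing.
It fails at once if the jar is tipped over (more than 1.3 rad) (angle between jar's own z axis and vertical above 1.3 rad).
It fails at once if a bystander is displaced by more than 20 mm or tipped (distance of any of bun, honey_jar, shaker, mug, timer from where it was at the start of the episode above 0.02 m or angle between any of bun, honey_jar, shaker, mug, timer's own z axis and vertical above 0.35 rad).
It also fails if it takes over 67 s, if anything falls off the work surface, if the arm or the gripper's body presses on something with over 40 N, if the wrist force passes 120 N, or if a joint passes its speed limit or range.

## Working session

There is one attempt and no reset: what is moved stays moved. The work goes in short steps, Python scripts to look and compute and a tool call to move; the robot and the scene stay as the last step left them, time stands still between calls to the robot, and variables do not carry over. Pictures are saved under pics/ and viewed, at most 10 in all, crops included, and the job is handed in when it is done.

Besides the shell and the picture viewer there is one more tool, called as name(argument=value, ...) on one line, values as JSON. arm_command: Moves the arm, as the interface text tells. Its arguments: {"type":"object","properties":{"series":{"type":"string"},"gripper":{"type":"number"},"grip_force":{"type":"number"}},"required":["series"]}

```bash
mkdir -p pics; cat > h.py <<'E'
import numpy as np, cv2
from cell import arm, optics
from scipy.spatial.transform import Rotation as R
def rotm(o):
    o=np.array(o,float)
    return o if o.shape==(3,3) else (R.from_quat(o).as_matrix() if o.size==4 else R.from_euler('xyz',o,degrees=True).as_matrix())
def ray(c,p):
    d=np.array([(p[0]-c['cx'])/c['fx'],(p[1]-c['cy'])/c['fy'],1.]); d=rotm(c['orientation'])@d
    return np.array(c['eye'],float),d
def atz(c,p,z):
    e,d=ray(c,p); return e+d*(z-e[2])/d[2]
def proj(c,X):
    v=rotm(c['orientation']).T@(np.array(X)-c['eye']); return np.array([c['fx']*v[0]/v[2]+c['cx'],c['fy']*v[1]/v[2]+c['cy']])
def tri(c1,p1,c2,p2):
    e1,d1=ray(c1,p1);e2,d2=ray(c2,p2)
    s=np.linalg.lstsq(np.stack([d1,-d2],1),e2-e1,rcond=None)[0]
    a=e1+d1*s[0];b=e2+d2*s[1]; return (a+b)/2,np.linalg.norm(a-b)
E
python3 - <<'E'
from h import *
np.set_printoptions(precision=3,suppress=True)
C={n:optics.camera(n) for n in('top','side')}
for n,c in C.items():
    cv2.imwrite(f'pics/{n}0.png',c['pixels'][:,:,::-1]); print(n,c['eye'],c['orientation'],c['fx'],c['cx'],c['cy'])
for q in ['cradle','jar_seat','tab','keeper','bump','jar','coaster','board','bun','honey_jar','shaker','mug','timer']:
    r={n:optics.pinpoint(q,n) for n in C}
    for n in C: print(q,n,[(np.round(x['pixel'],1).tolist(),round(x['confidence'],2)) for x in r[n][:4]],end=' ')
    if r['top'] and r['side']: print(*tri(C['top'],r['top'][0]['pixel'],C['side'],r['side'][0]['pixel']))
    else: print()
E
```

```text
top [0.341 0.016 1.23 ] [-168.962   -1.481  -88.699] 381.60513456942334 278.5364279074724 208.82708661157497
side [0.408 1.214 0.559] [-109.718    0.01  -173.308] 419.18278882976574 280.1460537504779 211.56471257211763
cradle top [([351.4, 206.7], 0.72), ([366.5, 205.7], 0.71)] cradle side [([276.0, 217.3], 0.9)] [ 0.595 -0.249  0.008] 0.0019397172152211776
jar_seat top [([388.9, 193.5], 0.97)] jar_seat side [([270.9, 200.6], 0.59), ([281.7, 181.9], 0.2)] [ 0.633 -0.366  0.035] 0.0042063494716999585
tab top [([345.4, 203.0], 0.46), ([158.5, 208.1], 0.32)] tab side [([277.3, 184.8], 0.54)] [ 0.58  -0.201  0.148] 0.009215543735582367
keeper top [([366.7, 200.5], 0.67)] keeper side [([280.6, 180.9], 0.8)] [ 0.583 -0.265  0.146] 0.00474844927096745
bump top [([338.5, 201.7], 0.89)] bump side [([276.5, 195.3], 0.68)] [ 0.586 -0.188  0.114] 0.00024741452895533727
jar top [([385.1, 293.7], 0.91), ([302.4, 145.0], 0.91), ([387.8, 246.0], 0.64), ([328.9, 284.1], 0.6)] jar side [([208.0, 226.6], 0.87), ([350.7, 206.9], 0.85), ([345.4, 223.4], 0.74), ([272.6, 199.8], 0.72)] [ 0.574 -0.242  0.03
[... 242 characters left out ...]
201.2], 0.32)] [0.576 0.259 0.003] 0.0011629075738765755
bun top [([196.0, 211.8], 0.83)] bun side [([266.7, 284.6], 0.71)] [0.559 0.256 0.01 ] 0.006238510915386629
honey_jar top [([156.4, 209.8], 0.82), ([198.9, 211.4], 0.27)] honey_jar side [([249.0, 312.5], 0.75)] [0.573 0.386 0.006] 0.012580893436507118
shaker top [([337.0, 168.4], 0.65)] shaker side [([238.4, 221.5], 0.78)] [ 0.728 -0.204  0.002] 0.004832700925905334
mug top [([380.6, 167.0], 0.93)] mug side [([244.7, 208.6], 0.49), ([262.4, 261.3], 0.35)] [ 0.735 -0.352  0.001] 0.0009854164144725214
timer top [([284.7, 261.4], 0.74), ([364.5, 201.5], 0.43)] timer side [([327.2, 245.7], 0.59)] [ 0.406 -0.034 -0.001] 0.009213046573898208
```

```bash
ls pics
```

```text
side0.png
top0.png
```

View pics/top0.png

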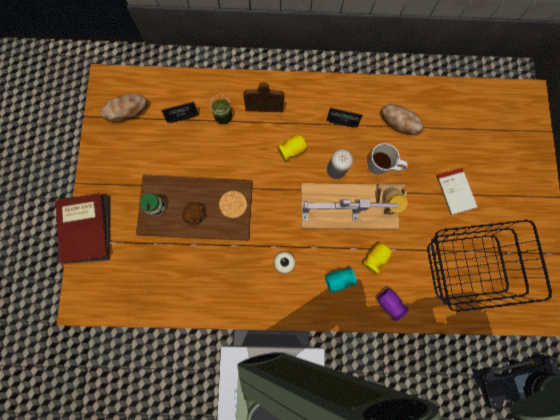

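View pics/side0.png

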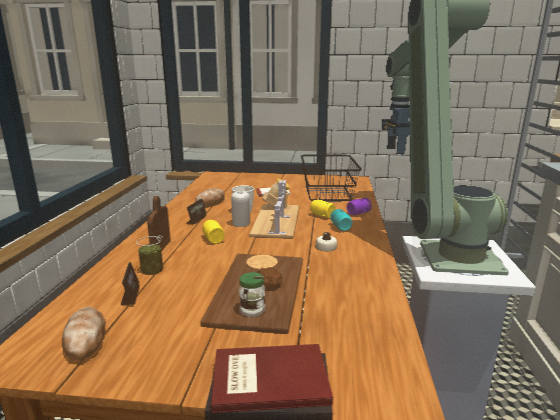

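The jar in question leans in the cradle at top (395,200), side (275,192). The look-alikes lie at top (292,147) yellow, (377,257) yellow, (340,280) turquoise and (392,304) purple. Only the first fits "leaning in the cradle", and I'll confirm it in a crop. The board holds honey jar (152,204), bun (195,212) and coaster (232,205).

```bash
python3 - <<'E'
from h import *
np.set_printoptions(precision=4,suppress=True)
s=arm.read_state(); print(s)
C={n:optics.camera(n) for n in('top','side')}
c=C['top'];img=c['pixels'][:,:,::-1]
a=cv2.resize(img[160:250,285:420],(800,533),interpolation=cv2.INTER_CUBIC); cv2.imwrite('pics/crop1.png',a)
for q,z in(('cradle',.014),('board',.016),('coaster',.022)):
    m=optics.outline_of(q,'top')[0]; M=m['mask']; print(q,m['confidence'],M.sum())
    cn=max(cv2.findContours(M.astype(np.uint8),cv2.RETR_EXTERNAL,cv2.CHAIN_APPROX_NONE)[0],key=cv2.contourArea)[:,0]
    P=np.array([atz(c,p,z)[:2] for p in cn],np.float32)
    print(cv2.minAreaRect(P*1000), cv2.minEnclosingCircle(P*1000))
# model-fit of cradle
from scipy.optimize import least_squares
pts={'tab':(-.019,.05,.153),'keeper':None,'bump':(-.019,.068,.113),'jar_seat':(.035,-.115,.045),'cradle':(0,0,0)}
obs=[]
for q,X in pts.items():
    if X is None: X=(-.019,.05-.012-.029-.0145,.149)
    for n in C:
        r=optics.pinpoint(q,n)
        if r and r[0]['confidence']>.3: obs.append((q,n,X,r[0]['pixel'],r[0]['confidence']))
def f(p):
    out=[]
    for q,n,X,px,w in obs:
        W=R.from_euler('z',p[2]).apply(X)+[p[0],p[1],0]
        out+=list((proj(C[n],W)-px)*w)
    return np.array(out)
r=least_squares(f,[.595,-.25,0],loss='soft_l1'); print(r.x,np.degrees(r.x[2]))
e=f(r.x).reshape(-1,2)
for o,v in zip(obs,e): print(o[0],o[1],v,o[4])
E
```

```text
{'time': 1.4, 'q': array([-77.2351,  18.3123,  89.6389,  -0.001 ,  72.0447,  -1.1457]), 'joint_vel': array([-0.0014, -0.0227, -0.0186,  0.0073, -0.0159, -0.004 ]), 'tau': array([  0.0004, -41.2353, -23.223 ,   0.073 ,   0.0377,   0.    ]), 'tool_pos': array([ 0.1382, -0.5582,  0.222 ]), 'tool_rot': array([179.9959,   0.001 ,  13.911 ]), 'ft_force': array([ 0.8095, -0.1612,  0.0542]), 'moment': array([-0.0567, -0.0173, -0.0654]), 'grasp_force': 0.0, 'grip_width': 0.09132536885098327}
cradle 0.96 4139
((597.4600830078125, -240.78594970703125), (150.47735595703125, 317.4105224609375), 1.5129858255386353) ((596.1404418945312, -240.43429565429688), 170.82843017578125)Traceback (most recent call last):
  File "<stdin>", line 8, in <module>
IndexError: list index out of range
```

View pics/crop1.png

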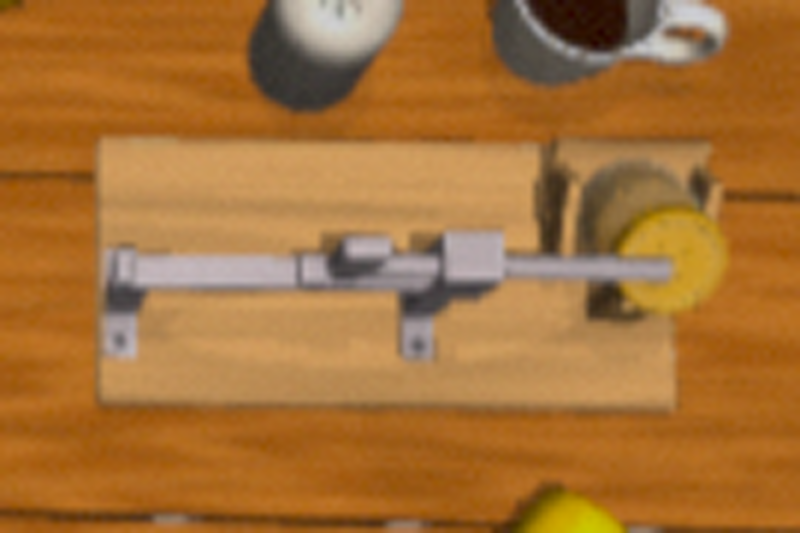

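The crop confirms it: a clear glass jar with an orange lid lies under the rod, its lid at crop (670,260). The tab is at crop (367,248) and the keeper at (472,257).

```bash
python3 - <<'E'
from h import *
np.set_printoptions(precision=4,suppress=True)
C={n:optics.camera(n) for n in('top','side')}
c=C['top']
hsv=cv2.cvtColor(c['pixels'],cv2.COLOR_RGB2HSV)
for q,z in(('board',.016),('coaster',.022)):
    m=optics.outline_of(q,'top'); 
    if not m: print(q,'none');continue
    M=m[0]['mask']; print(q,m[0]['confidence'],M.sum())
    cn=max(cv2.findContours(M.astype(np.uint8),cv2.RETR_EXTERNAL,cv2.CHAIN_APPROX_NONE)[0],key=cv2.contourArea)[:,0]
    P=np.array([atz(c,p,z)[:2] for p in cn],np.float32)
    print(cv2.minAreaRect(P*1000), cv2.minEnclosingCircle(P*1000))
from scipy.optimize import least_squares
pts={'tab':(-.019,.05,.153),'keeper':(-.019,.05-.012-.029-.0145,.149),'bump':(-.019,.068,.113),'jar_seat':(.035,-.115,.045),'cradle':(0,0,0)}
obs=[]
for q,X in pts.items():
    for n in C:
        r=optics.pinpoint(q,n)
        if r and r[0]['confidence']>.3: obs.append((q,n,X,r[0]['pixel'],r[0]['confidence']))
def f(p):
    out=[]
    for q,n,X,px,w in obs:
        W=R.from_euler('z',p[2]).apply(X)+[p[0],p[1],0]
        out+=list((proj(C[n],W)-px)*w)
    return np.array(out)
r=least_squares(f,[.595,-.25,0],loss='soft_l1'); print(r.x,np.degrees(r.x[2]))
for o,v in zip(obs,f(r.x).reshape(-1,2)): print(o[0],o[1],v,o[4])
# manual: crop1 tab top centre (367,243)-> px
k=135/800
for nm,p,z in(('tabtop',(367,246),.167),('keepertop',(473,257),.149)):
    print(nm,atz(c,(285+p[0]*k-.4,160+p[1]*90/533-.4),z))
E
```

```text
board 0.66 221
((600.8777465820312, -354.9554748535156), (20.0501651763916, 86.10653686523438), 1.616636872291565) ((600.873046875, -354.95562744140625), 43.18202590942383)
coaster 0.84 575
((589.3242797851562, 140.35693359375), (85.60623168945312, 83.820556640625), 1.6619560718536377) ((589.9908447265625, 138.8424072265625), 44.815608978271484)
[ 0.5983 -0.2527 -0.0315] -1.8044624979842738
tab top [0.5739 0.1124] 0.57
tab side [-0.3584  0.4544] 0.5
keeper top [0.2849 0.5713] 0.95
keeper side [-0.0678 -0.0358] 0.6
bump top [-1.0693  0.5142] 0.59
bump side [-0.2545 -1.8201] 0.93
jar_seat top [ 0.8489 -0.4731] 0.61
jar_seat side [0.346  0.5624] 0.64
cradle top [-0.9702  0.4967] 0.56
cradle side [-1.3364  0.7661] 0.94
tabtop [ 0.5768 -0.2011  0.167 ]
keepertop [ 0.5768 -0.257   0.149 ]
```

```bash
python3 - <<'E'
from h import *
c=optics.camera('top');k=135/800
np.set_printoptions(precision=4,suppress=True)
g=lambda p,z:atz(c,(284.5+(p[0]+.5)*k,159.5+(p[1]+.5)*90/533),z)[:2]
def yaw(a,b): d=a-b; return np.degrees(np.arctan2(-d[0],d[1]))
A=g((98,140),.014);B=g((98,403),.014);D=g((675,408),.014);E_=g((540,142),.014)
print('corners',A,B,D,E_,yaw(B,D),yaw(A,E_))
d=A-B; print('short edge yaw',np.degrees(np.arctan2(d[1],d[0])),np.linalg.norm(d),np.linalg.norm(B-D))
print('rod',yaw(g((300,268),.125),g((672,268),.125)), g((672,268),.125))
print('centre',(A+D)/2)
E
```

```text
corners [ 0.6669 -0.0827] [ 0.5193 -0.0844] [ 0.5249 -0.4004] [ 0.6731 -0.3301] 1.013975448045476 1.4266335450637608
short edge yaw 0.6501836248340466 0.1476763455843224 0.3161277248267034
rod 1.6055576309892456 [ 0.5792 -0.3636]
centre [ 0.5959 -0.2416]
```

arm_command(series="3.4 -1.6 -1.5 -0.09; 6.8 -3.2 -3 -0.18; 10.2 -4.8 -4.5 -0.27; 13.6 -6.4 -6 -0.36; 17 -8 -6 -0.45; 20.4 -9.6 -6 -0.54; 23.8 -11.2 -6 -0.63; 27.2 -12.8 -6 -0.72", gripper=6)

```text
time: 3.02
tool_pos: [0.3727, -0.3672, 0.2823]
tool_rot: [180.0, 0.0, 55.4]
ft_force: [0.4, -0.0, -1.1]
grip_width: 0.0604
grasp_force: 0.0
```

```bash
cat > go.py <<'E'
import sys
from h import *
def go(X,yaw=None,rot=None):
    s=arm.read_state(); T=R.from_euler('xyz',s['tool_rot'],degrees=True)
    d=T.inv().apply(np.array(X)-s['tool_pos'])*100
    t=0 if yaw is None else -np.radians((yaw-s['tool_rot'][2]+180)%360-180)
    print('t',round(s['time'],2),'pos',np.round(s['tool_pos'],4),'rot',np.round(s['tool_rot'],1),'q',np.round(s['q'],0),'F',np.round(s['ft_force'],1),'w',round(s['grip_width'],4))
    print('shift',np.round(d,2),'turn',round(t,3))
a=[float(v) for v in sys.argv[1:]]
go(a[:3],a[3] if len(a)>3 else None)
E
python3 go.py .577 -.2015 .2 91.2
```

```text
t 3.02 pos [ 0.3727 -0.3672  0.2823] rot [180.    0.   55.4] q [-46.  12.  90.  -0.  78. -11.] F [ 0.4 -0.  -1.1] w 0.0604
shift [25.24  7.41  8.23] turn -0.625
```

arm_command(series="3.6 1.1 0 -0.09; 7.2 2.1 0 -0.18; 10.8 3.2 1 -0.27; 14.4 4.2 2 -0.36; 18 5.3 3 -0.45; 21.6 6.3 5 -0.54; 25.2 7.4 7 -0.625; 25.2 7.4 8 -0.625")

```text
time: 3.68
tool_pos: [0.5798, -0.1996, 0.1992]
tool_rot: [180.0, -0.2, 91.4]
ft_force: [-0.3, -0.3, 0.4]
grip_width: 0.06
grasp_force: 0.0
```

```bash
python3 go.py .577 -.2015 .142 91.2; python3 - <<'E'
from h import *
C={n:optics.camera(n) for n in('top','side')}
a=C['side']['pixels'][120:260,190:350,::-1];cv2.imwrite('pics/s1.png',cv2.resize(a,(686,600),interpolation=cv2.INTER_CUBIC))
for q in('tab',):
  for n in C: print(q,n,[(np.round(x['pixel'],1),x['confidence']) for x in optics.pinpoint(q,n)[:2]], proj(C[n],(.577,-.2015,.153)))
E
```

```text
t 3.68 pos [ 0.5798 -0.1996  0.1992] rot [180.   -0.2  91.4] q [-20.  23.  86.   0.  71. -22.] F [-0.3 -0.3  0.4] w 0.06
shift [-0.2  -0.28  5.72] turn 0.003
tab top [(array([365.6, 203.1]), 0.3)] [345.70867429 202.09946226]
tab side [(array([278.8, 184.2]), 0.45), (array([259. , 260.7]), 0.43)] [279.45424987 183.69174088]
```

View pics/s1.png

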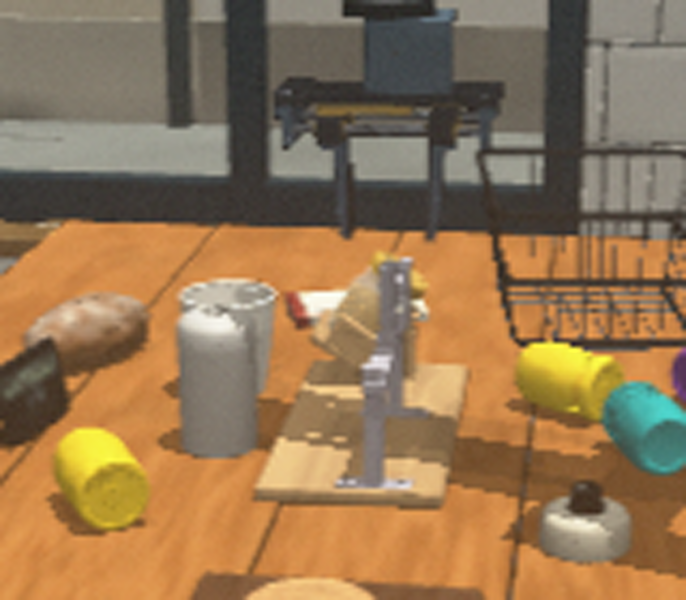

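The tab top is at crop (397,262) and the fingertips at (345–432, 235), so they straddle it. It lies about 3 mm to -x of the tool centre, as computed. Going down.

arm_command(series="-0.1 -0.2 1 0; -0.2 -0.35 2 0; -0.2 -0.35 3 0; -0.2 -0.35 4 0; -0.2 -0.35 5 0; -0.2 -0.35 5.7 0; -0.2 -0.35 5.7 0")

```text
time: 4.47
tool_pos: [0.5715, -0.2057, 0.1427]
tool_rot: [-179.8, -0.1, 91.0]
ft_force: [0.2, -0.6, -0.7]
grip_width: 0.0597
grasp_force: 0.0
```

arm_command(series="0 0 0 0; 0 0 0 0; 0 0 0 0; 0 0 0 0; 0 0 0 0; 0 0 0 0; 0 0 0 0", gripper=0.8, grip_force=20)

```text
time: 5.05
tool_pos: [0.5753, -0.206, 0.1456]
tool_rot: [179.6, 0.0, 90.9]
ft_force: [10.1, 0.9, -2.1]
grip_width: 0.0163
grasp_force: 5.1
```

arm_command(series="0 0.2 0 0; 0 0.4 0 0; 0 0.4 0 0; 0 0.4 0 0")

```text
time: 5.38
tool_pos: [0.5777, -0.2059, 0.1453]
tool_rot: [179.9, 0.0, 91.0]
ft_force: [4.1, 0.5, -0.2]
grip_width: 0.0115
grasp_force: 20.0
```

Gripped (11.5 mm, 20 N). Lift 14 mm, then slide.

arm_command(series="0 0.1 -0.4 0; 0 0.1 -0.8 0; 0 0.1 -1.2 0; 0 0.1 -1.4 0; 0 0.1 -1.4 0; 0 0.1 -1.4 0")

```text
time: 5.88
tool_pos: [0.5777, -0.206, 0.1591]
tool_rot: [180.0, 0.0, 91.0]
ft_force: [3.8, 0.2, -2.5]
grip_width: 0.0117
grasp_force: 20.0
```

arm_command(series="0.8 0.1 0 0; 2.2 0.1 0 0; 3.6 0.1 0 0; 5 0.1 0 0; 6.4 0.1 0 0; 7.8 0.1 0 0; 9 0.1 0 0; 9.7 0.1 0 0")

```text
time: 6.55
tool_pos: [0.5765, -0.1067, 0.1589]
tool_rot: [-179.9, -0.0, 91.1]
ft_force: [-1.7, -1.6, -1.9]
grip_width: 0.0121
grasp_force: 20.0
```

arm_command(series="0.1 0 0 0; 0.1 0 0.5 0; 0.1 0 1 0; 0.1 0 1.4 0; 0.1 0 1.4 0; 0.1 0 1.4 0")

```text
time: 7.05
tool_pos: [0.5765, -0.1084, 0.145]
tool_rot: [-179.9, -0.0, 90.9]
ft_force: [-4.7, 1.4, 3.4]
grip_width: 0.0116
grasp_force: 20.0
```

Bolt is open (~98 mm). Release and rise.

arm_command(series="0 0 0 0; 0 0 0 0; 0 0 0 0; 0 0 -1.5 0; 0 0 -4 0; 0 0 -7 0; 0 0 -9.5 0; 0 0 -10 0", gripper=9)

```text
time: 7.72
tool_pos: [0.5798, -0.1085, 0.2499]
tool_rot: [179.4, 0.1, 91.0]
ft_force: [0.6, -0.4, -0.0]
grip_width: 0.0624
grasp_force: 0.0
```

```bash
python3 - <<'E'
from h import *
np.set_printoptions(precision=4,suppress=True)
c=optics.camera('top')
r=optics.pinpoint('tab','top'); print([(x['pixel'],x['confidence']) for x in r[:2]], proj(c,(.575,-.104,.153)))
m=optics.outline_of('jar','top')
for x in m[:5]: print('jar',x['pixel'],x['confidence'],x['mask'].sum())
hsv=cv2.cvtColor(c['pixels'],cv2.COLOR_RGB2HSV)[180:225,375:420]
M=cv2.inRange(hsv,(20,170,130),(32,255,255)); n,l,st,ce=cv2.connectedComponentsWithStats(M); i=1+st[1:,4].argmax()
p=ce[i]+[375,180]; print('lid',p,st[i], atz(c,p,.1146), 'expected', .6344-.0488,-.3653-.001)
E
python3 go.py .600 -.366 .2 1.2
```

```text
[([389.5, 193.8], 0.72)] [312.152  201.8453]
jar [291.8, 148.3] 0.75 470
jar [393.0, 305.9] 0.68 609
jar [394.3, 197.5] 0.67 486
jar [376.6, 259.3] 0.66 536
lid [397.5865 203.2594] [ 14  14  19  19 266] [ 0.5863 -0.3662  0.1146] expected 0.5856 -0.3663
t 7.87 pos [ 0.5771 -0.108   0.2445] rot [180.   0.  91.] q [-12.  19.  86.  -0.  75. -13.] F [ 0.4 -0.2 -0.9] w 0.0741
shift [-25.84   1.85   4.46] turn 1.567
```

arm_command(series="-3 0.2 0 0.12; -6.5 0.5 0 0.24; -10 0.7 0 0.36; -13.5 1 0 0.48; -17 1.2 0 0.6; -20.5 1.5 0 0.72; -24 1.7 0 0.84; -25.8 1.85 0 0.96")

```text
time: 8.53
tool_pos: [0.5989, -0.3693, 0.2415]
tool_rot: [-179.9, 0.2, 35.5]
ft_force: [0.4, -0.3, 0.1]
grip_width: 0.0901
grasp_force: 0.0
```

arm_command(series="0 0 0 0.12; 0 0 0 0.24; 0 0 0 0.36; 0 0 0 0.48; 0 0 0 0.605; 0 0 0 0.605")

```text
time: 9.03
tool_pos: [0.5993, -0.3653, 0.2421]
tool_rot: [-179.9, 0.2, 1.2]
ft_force: [0.2, -0.1, -0.6]
grip_width: 0.09
grasp_force: 0.0
```

```bash
python3 go.py .600 -.366 .083 1.2
```

```text
t 9.03 pos [ 0.5993 -0.3653  0.2421] rot [-179.9    0.2    1.2] q [-32.  30.  68.  -0.  82.  57.] F [ 0.2 -0.1 -0.6] w 0.09
shift [ 0.12  0.11 15.91] turn -0.0
```

arm_command(series="0 0.1 3 0; 0 0.1 6 0; 0 0.1 9 0; 0 0.1 11 0; 0 0.1 13 0; 0 0.1 14.5 0; 0 0.1 15.7 0; 0 0.1 15.9 0")

```text
time: 9.7
tool_pos: [0.5982, -0.3654, 0.082]
tool_rot: [-179.8, 0.3, 1.4]
ft_force: [-0.2, -0.2, 0.1]
grip_width: 0.0897
grasp_force: 0.0
```

```bash
python3 go.py .600 -.366 .083 1.2; python3 - <<'E'
from h import *
c=optics.camera('top'); t=c['pixels'][160:240,340:430,::-1]
s=optics.camera('side')['pixels'][140:240,220:330,::-1]
cv2.imwrite('pics/g1.png',np.hstack([cv2.resize(t,(400,356),interpolation=3),cv2.resize(s,(392,356),interpolation=3)]))
E
```

```text
t 9.7 pos [ 0.5982 -0.3654  0.082 ] rot [-179.8    0.3    1.4] q [-32.  35.  82.  -0.  63.  56.] F [-0.2 -0.2  0.1] w 0.0897
shift [ 0.18  0.06 -0.1 ] turn 0.004
```

View pics/g1.png

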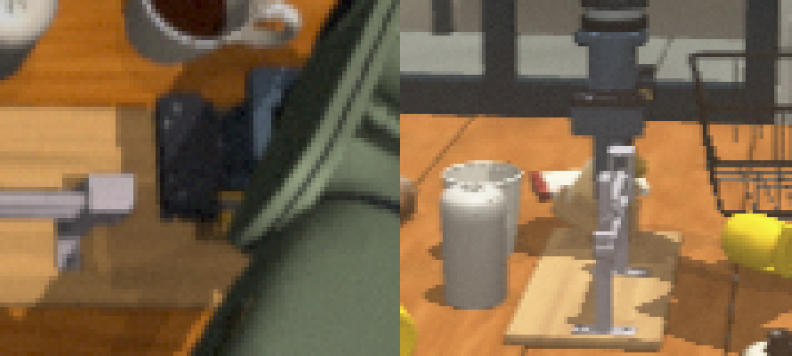

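The gripper straddles the jar. Its body edge at left-crop (160,155) clears the keeper at (110,192), and nothing presses. Closing.

arm_command(series="0 0 0 0; 0 0 0 0; 0 0 0 0; 0 0 0 0; 0 0 0 0; 0 0 0 0", gripper=5.5, grip_force=25)

```text
time: 10.3
tool_pos: [0.6003, -0.3663, 0.0867]
tool_rot: [-180.0, -0.1, 1.3]
ft_force: [-0.9, 0.4, 3.4]
grip_width: 0.0585
grasp_force: 25.0
```

arm_command(series="-0.3 0 -0.4 0; -0.9 0 -1.25 0; -1.5 0 -2.1 0; -2.2 0 -3.1 0; -2.9 0 -4.1 0; -3.6 0 -5.1 0; -4.3 0 -6.1 0; -5 0 -7.1 0")

```text
time: 10.97
tool_pos: [0.5488, -0.3678, 0.1581]
tool_rot: [180.0, 0.0, 1.3]
ft_force: [1.0, 0.0, -2.2]
grip_width: 0.0585
grasp_force: 25.0
```

arm_command(series="-0.5 0 -1 0; -1 0 -2.5 0; -1 0 -4.5 0; -1 0 -6 0; -1 0 -6 0; -1 0 -6 0")

```text
time: 11.47
tool_pos: [0.54, -0.3682, 0.218]
tool_rot: [179.9, -0.1, 1.3]
ft_force: [0.2, 0.3, -2.6]
grip_width: 0.0583
grasp_force: 25.0
```

```bash
python3 go.py .6 .14 .25 1.2; python3 - <<'E'
from h import *
c=optics.camera('side')
s=c['pixels'][110:250,200:360,::-1]; optics.camera('top')
cv2.imwrite('pics/g2.png',cv2.resize(s,(640,560),interpolation=3))
m=optics.outline_of('coaster','side')
for x in m[:3]: print(x['pixel'],x['confidence'],atz(c,x['pixel'],.022))
for q in('coaster','honey_jar'):
  for n in('top','side'):
    cc=c if n=='side' else None
    print(q,n,[(np.round(x['pixel'],1),x['confidence']) for x in optics.pinpoint(q,n)[:2]])
E
```

```text
t 11.47 pos [ 0.54   -0.3682  0.218 ] rot [ 1.799e+02 -1.000e-01  1.300e+00] q [-35.  26.  79.  -0.  75.  53.] F [ 0.2  0.3 -2.6] w 0.0583
shift [  7.16 -50.66  -3.25] turn 0.002
[275.6, 218.4] 0.67 [ 0.59106154 -0.2003158   0.022     ]
[262.6, 261.1] 0.61 [0.58414359 0.14712122 0.022     ]
[247.0, 190.5] 0.3 [ 0.76087292 -0.53239287  0.022     ]
coaster top [(array([232.9, 205.9]), 0.73)]
coaster side [(array([262.5, 261.9]), 0.57)]
honey_jar top [(array([159.5, 207.9]), 0.98)]
honey_jar side [(array([250. , 312.2]), 0.91)]
```

View pics/g2.png

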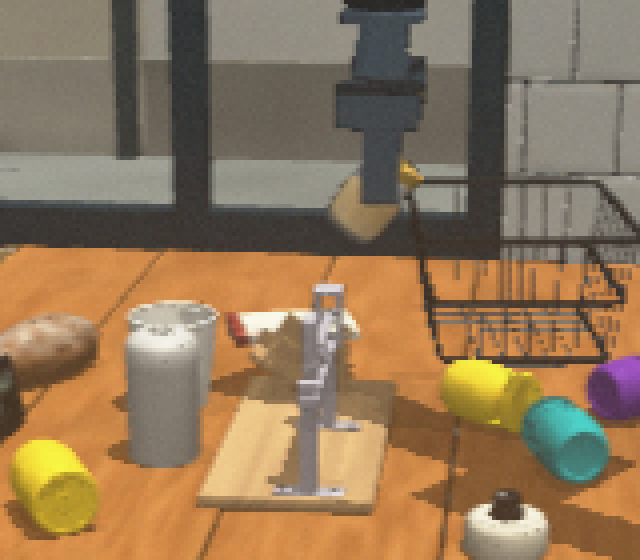

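The jar hangs in the grip at about 35° tilt (side crop (370,205), lid (410,175)), clear of the cradle. The tool can't tilt, so I'll lever the jar upright on its lower edge at the coaster. First, carry it over.

arm_command(series="0 0 -2 0; 0 0 -4 0; 0.2 -3 -5 0; 0.4 -6.5 -5 0; 0.6 -10 -5 0; 0.8 -13.5 -5 0; 1 -17 -5 0; 1.2 -20.5 -5 0")

```text
time: 12.48
tool_pos: [0.5469, -0.1611, 0.2667]
tool_rot: [-180.0, 0.0, 1.3]
ft_force: [1.0, -0.8, -2.6]
grip_width: 0.0582
grasp_force: 25.0
```

arm_command(series="0.1 -3.5 0 0; 0.2 -7 0 0; 0.3 -10.5 0 0; 0.4 -14 0 0; 0.5 -17.5 0 0; 0.7 -21 0 0; 0.8 -24.5 0 0; 0.9 -28 0 0")

```text
time: 13.15
tool_pos: [0.5496, 0.1191, 0.2667]
tool_rot: [180.0, 0.0, 1.3]
ft_force: [0.6, -0.3, -3.2]
grip_width: 0.0585
grasp_force: 25.0
```

```bash
python3 go.py .550 .140 .1 1.3; python3 - <<'E'
from h import *
c=optics.camera('top')
m=optics.outline_of('coaster','top'); print([(x['pixel'],x['confidence']) for x in m[:2]])
s=optics.camera('side')['pixels'][150:310,180:350,::-1]
cv2.imwrite('pics/g3.png',cv2.resize(s,(637,600),interpolation=3))
E
```

```text
t 13.15 pos [0.5496 0.1191 0.2667] rot [180.    0.    1.3] q [ 11.  16.  87.  -0.  77. 100.] F [ 0.6 -0.3 -3.2] w 0.0585
shift [ 0.09 -2.09 16.67] turn 0.0
[([235.6, 215.9], 0.42)]
```

View pics/g3.png

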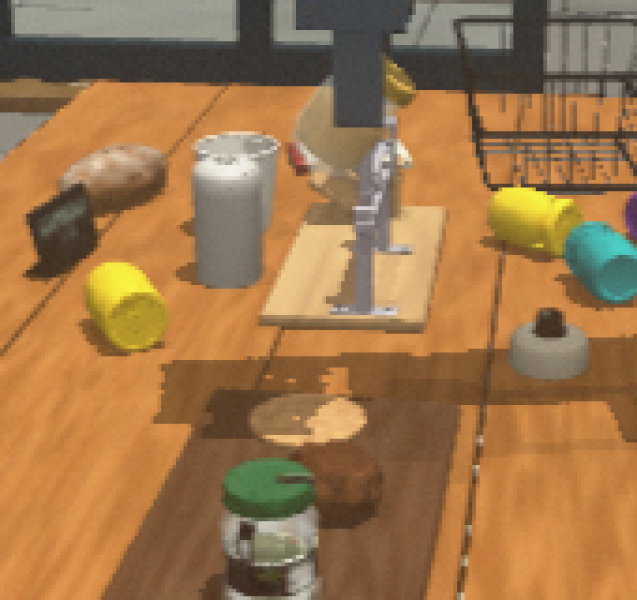

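The jar is still at about 35°, now near the coaster at crop (308,420). The bun is beside it at (338,485). Descending to just above touch.

arm_command(series="0 -1 2.5 0; 0 -2.1 5.5 0; 0 -2.1 8.5 0; 0 -2.1 11.5 0; 0 -2.1 14 0; 0 -2.1 16 0; 0 -2.1 17 0; 0 -2.1 17.5 0")

```text
time: 13.97
tool_pos: [0.5487, 0.1371, 0.0903]
tool_rot: [179.9, 0.2, 1.2]
ft_force: [-0.0, 0.1, -1.3]
grip_width: 0.0583
grasp_force: 25.0
```

arm_command(series="0 0 0.2 0; 0 0 0.5 0; 0 0 0.7 0; 0 0 0.9 0; 0 0 0.9 0")

```text
time: 14.38
tool_pos: [0.5496, 0.1384, 0.0833]
tool_rot: [-180.0, -0.0, 1.3]
ft_force: [-0.7, 0.9, -2.7]
grip_width: 0.0586
grasp_force: 25.0
```

arm_command(series="0 0 0.2 0; 0 0 0.4 0; 0 0 0.5 0; 0 0 0.5 0")

```text
time: 14.72
tool_pos: [0.5493, 0.1384, 0.0777]
tool_rot: [180.0, 0.0, 1.3]
ft_force: [-0.7, -0.7, -1.9]
grip_width: 0.0581
grasp_force: 25.0
```

arm_command(series="0 0 0.2 0; 0 0 0.3 0; 0 0 0.3 0; 0 0 0.3 0")

```text
time: 15.05
tool_pos: [0.5505, 0.1385, 0.0771]
tool_rot: [-180.0, -0.2, 1.3]
ft_force: [-2.1, -0.8, 9.6]
grip_width: 0.0583
grasp_force: 25.0
```

Touched the coaster (9.6 N). Now loosen the grip and lever upright along the arc.

arm_command(series="0.2 0 -0.1 0; 0.4 0 -0.12 0; 0.7 0 -0.14 0; 1 0 -0.14 0; 1.3 0 -0.13 0; 1.5 0 -0.11 0; 1.7 0 -0.1 0; 1.7 0 -0.1 0", grip_force=10)

```text
time: 15.72
tool_pos: [0.5669, 0.139, 0.0756]
tool_rot: [-180.0, -0.0, 1.3]
ft_force: [0.2, 1.7, 1.8]
grip_width: 0.0587
grasp_force: 10.0
```

```bash
python3 - <<'E'
from h import *
s=optics.camera('side')['pixels'][200:290,210:310,::-1]
cv2.imwrite('pics/g4.png',cv2.resize(s,(600,540),interpolation=3))
E
```

```text
(no output)
```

View pics/g4.png

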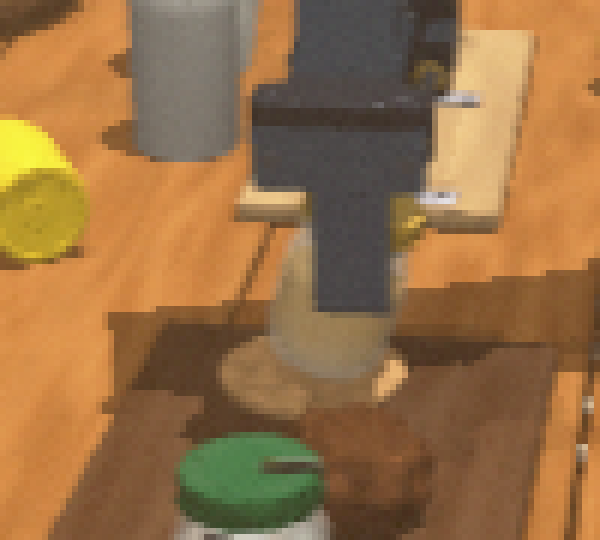

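The jar is rotating about its lower edge, with tilt now about 15–20° (crop (340,290), lid (370,220)). Continue the arc.

arm_command(series="0.3 0 0.05 0; 0.6 0 0.1 0; 0.9 0 0.18 0; 1.2 0 0.28 0; 1.5 0 0.37 0; 1.8 0 0.48 0; 2.1 0 0.6 0; 2.1 0 0.6 0")

```text
time: 16.43
tool_pos: [0.587, 0.1389, 0.0709]
tool_rot: [180.0, 0.1, 1.3]
ft_force: [-4.7, -1.6, 6.6]
grip_width: 0.0587
grasp_force: 10.0
```

```bash
python3 - <<'E'
from h import *
s=optics.camera('side')['pixels'][200:290,210:310,::-1]
cv2.imwrite('pics/g5.png',cv2.resize(s,(600,540),interpolation=3))
E
```

```text
(no output)
```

View pics/g5.png

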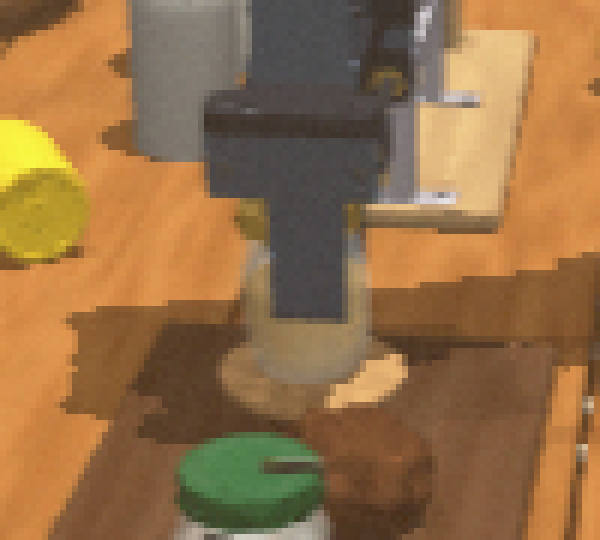

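The jar looks upright, base at crop (310,350), within the coaster centred near (313,380). The x-force says it is flat, so relax and release.

arm_command(series="-0.1 0 -0.1 0; -0.15 0 -0.15 0; -0.15 0 -0.15 0; -0.15 0 -0.15 0", grip_force=4)

```text
time: 16.82
tool_pos: [0.586, 0.1392, 0.071]
tool_rot: [180.0, 0.0, 1.3]
ft_force: [0.2, 0.1, -2.3]
grip_width: 0.0592
grasp_force: 4.0
```

arm_command(series="0 0 0 0; 0 0 0 0; 0 0 0 0; 0 0 0 0; 0 0 0 0; 0 0 0 0; 0 0 0 0; 0 0 0 0", gripper=8.8)

```text
time: 17.48
tool_pos: [0.5859, 0.1393, 0.0715]
tool_rot: [180.0, -0.0, 1.3]
ft_force: [0.3, -0.3, 0.9]
grip_width: 0.0881
grasp_force: 0.0
```

arm_command(series="0 0 -1 0; 0 0 -2 0; 0 0 -4 0; 0 0 -6 0; 0 0 -9 0; 0 0 -12 0; 0 0 -14 0; 0 0 -15 0")

```text
time: 18.15
tool_pos: [0.5875, 0.1396, 0.2263]
tool_rot: [-179.9, -0.4, 1.3]
ft_force: [-0.7, -0.2, 0.5]
grip_width: 0.0881
grasp_force: 0.0
```

```bash
python3 - <<'E'
from h import *
np.set_printoptions(precision=4,suppress=True)
C={n:optics.camera(n) for n in('top','side')}
s=C['side']['pixels'][200:290,210:310,::-1]
cv2.imwrite('pics/g6.png',cv2.resize(s,(600,540),interpolation=3))
for n,c in C.items():
    hsv=cv2.cvtColor(c['pixels'],cv2.COLOR_RGB2HSV); M=cv2.inRange(hsv,(20,170,100),(32,255,255))
    k,l,st,ce=cv2.connectedComponentsWithStats(M)
    for i in range(1,k):
        if st[i,4]>30: print(n,ce[i],st[i],atz(c,ce[i],.107))
    print([(np.round(x['pixel'],1),round(x['confidence'],2)) for x in optics.pinpoint('jar',n)[:5]], proj(c,(.589,.14,.022)))
E
python3 go.py .577 -.1084 .2 91.0
```

```text
top [292.1172 146.9293] [277 135  30  26 495] [ 0.7573 -0.0459  0.107 ]
top [228.0976 198.5   ] [222 195  14   8  82] [0.5881 0.144  0.107 ]
top [377.3904 257.6206] [362 243  30  31 543] [ 0.4225 -0.3026  0.107 ]
[(array([303.1, 142.3]), 0.89), (array([385.6, 295.4]), 0.77), (array([385.1, 247.1]), 0.73), (array([329.4, 283.8]), 0.67), (array([233. , 203.3]), 0.52)] [232.0888 204.0179]
side [321.6969 207.625 ] [310 199  26  19 320] [ 0.4245 -0.0937  0.107 ]
side [213.1688 231.1714] [203 220  22  24 391] [0.7246 0.1455 0.107 ]
[(array([209.3, 227.7]), 0.94), (array([262.7, 262.1]), 0.93), (array([316.8, 205.8]), 0.69), (array([350.7, 209. ]), 0.68), (array([346.2, 223.6]), 0.58)] [261.3154 259.9081]
t 18.35 pos [0.5853 0.1391 0.2206] rot [1.8e+02 1.0e-01 1.3e+00] q [ 12.  21.  86.  -0.  73. 101.] F [-0.1  0.  -0.6] w 0.0882
shift [-1.39 24.72  2.08] turn -1.565
```

View pics/g6.png

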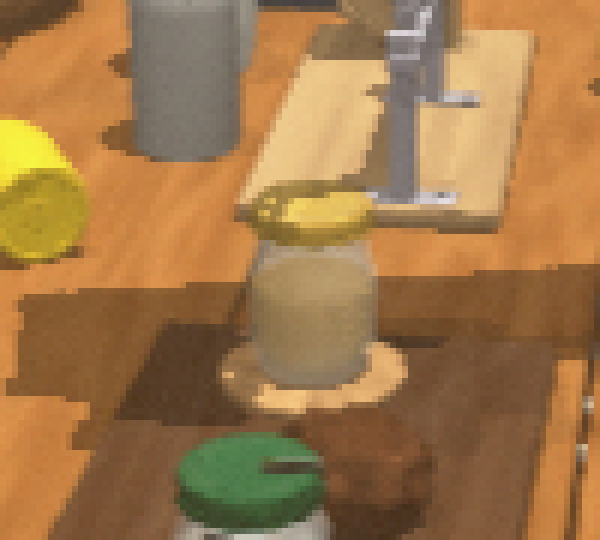

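The jar stands upright and centred on the coaster (crop (312,320), coaster (313,375)). Back to the tab.

arm_command(series="-0.1 3 0 -0.12; -0.3 6.2 0 -0.24; -0.5 9.4 0 -0.36; -0.7 12.6 0 -0.48; -0.9 15.8 0 -0.6; -1.1 19 0 -0.72; -1.3 22.2 0 -0.84; -1.4 24.7 0 -0.96", gripper=6)

```text
time: 19.02
tool_pos: [0.5761, -0.1101, 0.2192]
tool_rot: [-179.8, 0.1, 56.6]
ft_force: [0.3, 0.2, -0.5]
grip_width: 0.06
grasp_force: 0.0
```

arm_command(series="0 0 0 -0.12; 0 0 0 -0.24; 0 0 0 -0.36; 0 0 0 -0.48; 0 0 0 -0.605; 0 0 0 -0.605; 0 0 0 -0.605")

```text
time: 19.6
tool_pos: [0.5768, -0.1079, 0.2197]
tool_rot: [-179.8, -0.0, 90.8]
ft_force: [-0.6, 0.2, 0.4]
grip_width: 0.06
grasp_force: 0.0
```

```bash
python3 go.py .577 -.1084 .144 91; python3 - <<'E'
from h import *
c=optics.camera('top');s=optics.camera('side')
for n,cc in(('top',c),('side',s)):print([(np.round(x['pixel'],1),round(x['confidence'],2)) for x in optics.pinpoint('tab',n)[:2]],proj(cc,(.5755,-.104,.153)))
E
```

```text
t 19.6 pos [ 0.5768 -0.1079  0.2197] rot [-179.8   -0.    90.8] q [-12.  20.  88.  -0.  73. -13.] F [-0.6  0.2  0.4] w 0.06
shift [-0.06  0.04  7.57] turn -0.004
[] [312.15302616 201.67634993]
[(array([276.4, 193.9]), 0.66)] [276.42617241 191.74656183]
```

arm_command(series="0 0 1.2 0; 0 0 2.4 0; 0 0 3.6 0; 0 0 4.8 0; 0 0 6 0; 0 0 7 0; 0 0 7.6 0; 0 0 7.6 0")

```text
time: 20.47
tool_pos: [0.5768, -0.1078, 0.144]
tool_rot: [-179.8, -0.0, 91.0]
ft_force: [-0.3, 0.2, 0.1]
grip_width: 0.0602
grasp_force: 0.0
```

arm_command(series="0 0 0 0; 0 0 0 0; 0 0 0 0; 0 0 0 0; 0 0 0 0; 0 0 0 0; 0 0 0 0; 0 0 0 0", gripper=0.8, grip_force=20)

```text
time: 21.13
tool_pos: [0.5765, -0.108, 0.1456]
tool_rot: [-179.9, 0.0, 91.0]
ft_force: [-2.7, 0.3, -0.2]
grip_width: 0.0122
grasp_force: 20.0
```

arm_command(series="0 0 0 0; 0 0 -0.4 0; 0 0 -0.8 0; 0 0 -1.2 0; 0 0 -1.4 0; 0 0 -1.4 0; 0 0 -1.4 0")

```text
time: 21.72
tool_pos: [0.5766, -0.108, 0.1592]
tool_rot: [-179.9, 0.0, 91.0]
ft_force: [-4.3, -0.2, -2.0]
grip_width: 0.0119
grasp_force: 20.0
```

arm_command(series="-0.8 0.05 0 0; -2.2 0.05 0 0; -3.6 0.05 0 0; -5 0.05 0 0; -6.4 0.05 0 0; -7.8 0.05 0 0; -9 0.05 0 0; -9.8 0.05 0 0")

```text
time: 22.38
tool_pos: [0.578, -0.2063, 0.1586]
tool_rot: [-179.8, -0.1, 90.9]
ft_force: [-6.4, 12.5, -1.2]
grip_width: 0.0123
grasp_force: 20.0
```

arm_command(series="-0.1 0 0 0; -0.1 0 0 0; -0.1 0 0.5 0; -0.1 0 1 0; -0.1 0 1.4 0; -0.1 0 1.4 0; -0.1 0 1.4 0")

```text
time: 22.97
tool_pos: [0.578, -0.2062, 0.1453]
tool_rot: [-179.8, -0.1, 91.0]
ft_force: [-8.1, 1.4, 1.9]
grip_width: 0.012
grasp_force: 20.0
```

Back at the home stop and down, at the same tool height as at the start. Release and retreat.

arm_command(series="0 0 0 0; 0 0 0 0; 0 0 0 0; 0 0 0 0; 0 0 -1.5 0; 0 0 -4 0; 0 0 -7 0; 0 0 -9 0", gripper=6)

```text
time: 23.63
tool_pos: [0.5812, -0.2074, 0.2383]
tool_rot: [179.7, 0.1, 91.0]
ft_force: [0.7, 0.6, 0.4]
grip_width: 0.0591
grasp_force: 0.0
```

arm_command(series="0 -2 0 0; 0 -5 0 0; 0 -8 0 0; 0 -10 0 0; 0 -10 0 0; 0 -10 0 0")

```text
time: 24.13
tool_pos: [0.4801, -0.209, 0.2363]
tool_rot: [179.8, 0.1, 90.9]
ft_force: [0.8, -0.7, -0.4]
grip_width: 0.0598
grasp_force: 0.0
```

```bash
python3 - <<'E'
from h import *
np.set_printoptions(precision=4,suppress=True)
C={n:optics.camera(n) for n in('top','side')}
t=[.577,-.2015,.153]
for n,c in C.items():
    for q,X in(('tab',t),('jar',(.589,.14,.022))):
        P=proj(c,X); r=optics.pinpoint(q,n); r.sort(key=lambda x:np.hypot(*(np.array(x['pixel'])-P)))
        print(n,q,P,[(np.round(x['pixel'],1),round(x['confidence'],2)) for x in r[:2]])
# rod tip: difference from first picture in the cradle area (jar gone)
a=cv2.imread('pics/top0.png')[192:214,300:372].astype(int); b=C['top']['pixels'][192:214,300:372,::-1].astype(int)
d=abs(a-b).max(2); print('diff over 60 px:',(d>60).sum(), np.argwhere(d>60)[:10].tolist())
s=arm.read_state(); print(s['tool_pos'],s['ft_force'])
E
```

```text
top tab [345.7087 202.0995] [(array([343.7, 203.8]), 0.49)]
top jar [232.0888 204.0179] [(array([233.1, 199.8]), 0.56), (array([303.2, 139.6]), 0.81)]
side tab [279.4542 183.6917] [(array([280. , 184.5]), 0.38)]
side jar [261.3154 259.9081] [(array([265.1, 260.7]), 0.83), (array([208.5, 228.1]), 0.81)]
diff over 60 px: 576 [[0, 40], [0, 41], [0, 42], [0, 43], [0, 44], [0, 45], [0, 46], [0, 47], [0, 48], [0, 49]]
[ 0.4807 -0.2087  0.2351] [-0.2996 -0.0054  0.668 ]
```

The tab is home in both views (the image difference is the arm in front), and the jar is on the coaster. Handing in.

```bash
python3 -c "
from cell import arm
print(arm.finish_job())"
```

```text
the job is handed in; nothing more can be done
None
```

The job is handed in: the last camera check showed the jar on the cork coaster (seen standing upright at release) and the bolt slid back home and down; the cell returned no verdict.

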